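Select the tester's range and start the test

TASK

Push the tester's pointer knob round clockwise with a fingertip, click by click, to its sixth position (the dash is the first, the dots go on from there), gently, without pinching the knob or lifting it on its shaft. When it rests there, press the larger, start button down fully and let go. Do not press the smaller button or start the test on any other position, and leave everything else on the bench where it is.

Things in the scene. Friction and masses are not known exactly. Their poses are not given: they have to be found in the camera images.
- tester: component tester: heavy grey case bolted to the bench, 170 (its x) x 260 (its y) x 65 mm high, flat dark panel on top. Origin: centre of its underside; x points away from the robot at zero yaw, z up. In this frame the knob's axis is at x 0, y +45 mm, the start button at x -35, y -78, the small clear button at x +42, y -78. On the panel nothing else stands within 70 mm of the knob's axis.
- selector (a joint): angle of the pointer knob, rad, growing clockwise from above. Eight clicked positions 0.5236 (30 deg) apart: 1 reads 0, 2 reads 0.524, ... 6 reads 2.618, 8 reads 3.665; stops 0.1 rad beyond 1 and 8. In the tester frame the pointer's direction, from +x towards +y, is 105 deg minus this angle. Crossing the ridge between clicks takes about 0.07 N m, then it snaps to the next (push on till it does).
- selector_axis (a point): fixed point on the knob's axis at panel height (65 mm above the bench). Round it on the panel, 46 mm out, are the marks: position 1 is a white dash (towards the tester's +y), positions 2 to 8 the seven white dots that follow clockwise; the sixth position is the fifth dot.
- selector_point (a point): tip of the pointer, at its top (95 mm above the bench, 34 mm from the axis); turns with the knob. Knob: a grey disc 56 mm across, top 7 mm above the panel, carrying an upright bar 11 mm thick, top 30 mm above the panel, from 24 mm behind the axis to 26 mm ahead, then a 6 mm thick nose to 34 mm. A white line on top runs to the nose. The bar's flat sides can be pushed (about 3 N near the end).
- selector_lift (a joint): how far the knob has been pulled up off its shaft, m; 0 is seated. It is only pushed on, and about 3 N upwards draws it off; it stays where it is left.
- start_button (a joint): travel of the start button, m: 0 is out, 0.006 fully down; spring, about 4 N fully down.
- start_button_top (a point): centre of the top of the start button, the larger of the two (30 mm across), at the tester's -y end on the side towards the robot.
- clear_button (a joint): travel of the clear button, m, 0 out, 0.006 fully down; to be left alone.
- clear_button_top (a point): centre of the top of the clear button, the smaller one (16 mm across), farther from the robot than the start button.
- relay: bystander: clear plastic relay, 28 x 18 x 20 mm, lying loose on the tester's panel, beyond the knob and buttons as seen from the robot. Origin: centre of its underside.
- screwdriver: bystander: small black screwdriver 160 mm long and 26 mm thick, lying on the mat between the tester and the robot. Origin: centre of its underside (middle of its length).
- tin: bystander: flat aluminium tin 60 x 90 x 28 mm beside the tester's +y end. Origin: centre of its underside.
- hard_case: bystander: orange hard case 140 x 70 x 45 mm beside the tester's -y end. Origin: centre of its underside.
- wood_box: bystander: dark wooden box 130 x 100 x 50 mm, off to the left (+y). Origin: centre of its underside.
- solder_spool: bystander: upright spool of wire, 56 mm across, 42 mm high, off to the left (+y). Origin: centre of its underside.
- meter: bystander: yellow hand meter 170 x 85 x 34 mm, lying off to the right (-y). Origin: centre of its underside.

How it is judged:
On the way, in this order (a step that is already met when the one before it is completed fails the run):
1. the knob rests clicked into its sixth position (value of joint selector between 2.498 and 2.738 rad and velocity of joint selector between -0.1 and 0.1 rad/s), for 0.3 s.
2. the start button is pressed down (at least 4.5 of its 6 mm) with the knob in its sixth position (value of joint selector between 2.498 and 2.738 rad and value of joint start_button above 0.0045 m), for 0.05 s.
At the end, for the whole second after the job is handed in: The knob rests in its sixth position (joint within 0.12 rad of 2.618) after the start button was pressed there and has come out again (under 1.5 mm); the clear button is out, and the knob is seated (lifted under 3 mm) (value of joint selector between 2.498 and 2.738 rad and value of joint each of start_button, clear_button below 0.0015 m and value of joint selector_lift below 0.003 m); the robot touches nothing.
It fails at once if the small clear button is pressed, or the start button while the knob is not in its sixth position (over 2.5 mm) (value of joint clear_button above 0.0025 m or (not (value of joint selector between 2.498 and 2.738 rad) and value of joint start_button above 0.0025 m)).
It fails at once if the knob is lifted on its shaft (over 3 mm) (value of joint selector_lift above 0.003 m).
It fails at once if the knob is handled roughly or squeezed (over 25 N) (contact force between the fingers and selector above 25 N).
It fails at once if the pointer bar is pinched (between the fingers, pressed on with over 5 N) (contact force between the fingers and selector above 5 N and y of the grasp point in the frame of selector_point between -0.006 and 0.006 m and x of the grasp point in the frame of selector_point between -0.07 and 0.005 m and z of the grasp point in the frame of selector_point below 0.013 m).
It fails at once if a bystander is moved by more than 15 mm (distance of any of relay, screwdriver, tin, hard_case, wood_box, solder_spool, meter from where it was at the start of the episode above 0.015 m).
It also fails if it takes over 48 s, if anything falls off the work surface, if the arm or the gripper's body presses on something with over 40 N, if the wrist force passes 120 N, or if a joint passes its speed limit or range.

ROBOT

A 6-joint arm with a two-finger parallel gripper is mounted at the origin on the work surface. World frame = base frame: x ahead of the robot, y to its left, z up, the work surface at z = 0. Lengths are in m, angles in rad, forces in N, time in s.
With the tool pointing down it reaches from about 0.25 to 0.775 m from the base axis. Payload 4 kg.
Tool frame: the origin (TCP) lies at the very end of the fingers, on their centre line; the grasp point (between the pads) lies 19 mm behind it; z points along the fingers, y is the line along which they close (so a half turn about z gives the same grasp; the last joint's range is limited). The gripper opens to 94 mm and grips with 3 to 60 N. Pads are 16 mm wide; open, the fingers measure 119 mm over their backs; the gripper's body (75 mm by 177 mm) begins 78 mm behind the grasp point.
Start: joints at [-1.266, 0.087, 1.371, -0, 1.684, -0.103], TCP at [0.218, -0.505, 0.206] pointing down, gripper open.
Joint ranges: [-3.1, 3.1], [-0.76, 2.03], [0.27, 2.55], [-1.08, 4.22], [0.17, 2.65], [-2.57, 2.57]. Speed limits (rad/s): [2.79, 2.79, 3.14, 3.14, 3.14, 3.14].

INTERFACE

Orientations are given as a unit quaternion [x, y, z, w].
In Python, from rig import readout, snapshot, ticket, finder gives the robot as it stands.
- The arm moves only by the tool step_arm, never from a script. Its arguments are lists of equal length, an entry for each row: "claw": the opening, from 0 (shut) to 1 (fully open); "translation": the shift along the tool's x, y, z in cm, a list of three; "rot": the turn, a rotation vector about the tool's x, y, z in rad, a list of three. In form: {"claw": [claw, ...], "translation": [[dx, dy, dz], ...], "rot": [[rx, ry, rz], ...]}. A call has 1 to 10 rows; each row shifts and turns the commanded pose from where the row before left it, along the tool's axes as they then stand; what a row does not reach is not made up. A row lasts 1/10 s, in which the tool goes at most 50 mm and 8.59 degrees, less where a joint would pass 70% of its speed; a pose out of reach is approached as far as the arm can. A call is refused whole if a number of a shift passes 5 or a number of a turn 0.15, either way. A call with a gripper value outside its range is refused whole. The fingers move at their own pace and stop on an object; "newtons" is the grip in N (left out, the last holds). Time passes only in rows, so rows that do not move let the fingers close. It gives the time, the measured TCP pose, the force, the opening and the grip force at its end, in the units of the state.
- readout.read_state(): the state, without advancing time (a new reading comes with each control period).
- snapshot(name): name is "side" or "top" or "wrist"; returns a dict with "frame" (400x640x3 uint8, red, green, blue), "depth" (400x640 float32, m along the optical axis (not along the pixel's ray), 0 where there is no reading), "fx", "fy", "cx", "cy" (pixels), "R" (3x3) and "t" (3): a world point X has camera coordinates R X + t. Camera axes: x right, y down, z forward; pixel columns grow to the right and rows downward; lengths in m; the calibration is good to about 2 mm. The wrist camera is an equidistant fisheye: a pixel r from the principal point sees the ray r / f radians off the axis. A picture is of the moment at which its call begins.
- ticket.finish_job(): hands the job in; it is judged then, once.
Trained networks look in the newest picture that a camera, given by its name, has taken for a name from the list of things; names that differ only in an ending like _2 or _b are one class to them, and where a whole thing is asked for, a point or a joint stands for the part that bears it (a point fixed in the world has none). Each returns a list of dicts, best first, with "confidence" (0 to 1); they miss things now and then, are a little off and sometimes report something else, mostly with a low value. They report only what shows in the picture. A call takes as long as a camera call.
- finder.trace(camera, target): "pixels" (400x640 bool, what is visible of it) and "at" ([row, column] in pixels, amid what is visible of it).
- finder.spot_point(camera, target): "at" ([row, column] in pixels: a listed point, or the origin of a listed thing).
The state is a dict: "clock": time; "joint_positions": joint angles; "joint_velocities": joint speeds; "joint_efforts": joint torques, N m; "position": TCP position; "tool_rot": TCP orientation; "contact_force": force on the tool from outside, world axes, zero at the start; "moment": the same for the moment, N m; "gripper_width": finger opening in m; "finger_force": force on a finger pad.
Only numpy, scipy, OpenCV 4.12 (cv2) and the standard library are available. Lean on these libraries where they do the work, as an engineer would, in place of code of your own. Each camera call takes 0.05 s, during which the arm holds its last target. There are 200 camera calls.

## Working session

There is one attempt and no reset: what is moved stays moved. The work goes in short steps, Python scripts to look and compute and a tool call to move; the robot and the scene stay as the last step left them, time stands still between calls to the robot, and variables do not carry over. Pictures are saved under pics/ and viewed, at most 10 in all, crops included, and the job is handed in when it is done.

Besides the shell and the picture viewer there is one more tool, called after ">>>" by a JSON object that holds its "op" and its "data", one argument or row to a line. step_arm: Moves the arm, as the interface text tells. Its arguments: {"type":"object","properties":{"claw":{"type":"array","items":{"type":"number"}},"translation":{"type":"array","items":{"type":"array","items":{"type":"number"}}},"rot":{"type":"array","items":{"type":"array","items":{"type":"number"}}},"newtons":{"type":"number"}},"required":["claw","translation","rot"]}

```bash
mkdir -p pics
cat > h.py <<'E'
from rig import readout, snapshot, ticket, finder
import numpy as np, cv2
from scipy.spatial.transform import Rotation as Ro
def ray(s,at,fish=False):
    v,u=at; x=(u-s['cx'])/s['fx']; y=(v-s['cy'])/s['fy']
    if fish:
        r=np.hypot(x,y); k=np.tan(r)/r if r>1e-9 else 1; x*=k;y*=k
    R=np.array(s['R']);t=np.array(s['t'])
    return -R.T@t, R.T@np.array([x,y,1.])
def atz(s,at,z,fish=False):
    c,d=ray(s,at,fish); return c+d*(z-c[2])/d[2]
def tri(rs):
    A=np.zeros((3,3));b=np.zeros(3)
    for c,d in rs:
        d=d/np.linalg.norm(d);P=np.eye(3)-np.outer(d,d);A+=P;b+=P@c
    return np.linalg.solve(A,b)
def save(n,s): cv2.imwrite(f'pics/{n}.png',s['frame'][:,:,::-1])
E
python3 - <<'E'
from h import *
np.set_printoptions(precision=4,suppress=True)
st=readout.read_state();print(st['clock'],st['position'],st['tool_rot'],st['gripper_width'])
S={}
for c in('top','side'):
    S[c]=snapshot(c);save(c,S[c])
    print(c,-np.array(S[c]['R']).T@S[c]['t'])
for n,z in(('selector_axis',.065),('selector_point',.095),('start_button_top',None),('clear_button_top',None),('tester',0)):
    rs=[]
    for c in('top','side'):
        d=finder.spot_point(c,n)
        if d:
            rs.append(ray(S[c],d[0]['at']));print(n,c,d[0]['at'],round(d[0]['confidence'],2),atz(S[c],d[0]['at'],z or .07))
    if len(rs)==2:print('  tri',tri(rs))
E
```

```text
0.0 [ 0.218  -0.5044  0.2043] [ 0.9793  0.2025 -0.0001 -0.0011] 0.09379436421629268
top [ 0.3077 -0.0098  1.1262]
side [ 0.4769 -0.9798  0.9605]
selector_axis top [194.8, 333.8] 0.75 [ 0.555  -0.0539  0.065 ]
selector_axis side [219.6, 325.6] 0.97 [ 0.5538 -0.0686  0.065 ]
  tri [ 0.5565 -0.0546  0.0518]
selector_point top [181.4, 328.5] 0.7 [ 0.5868 -0.0381  0.095 ]
selector_point side [202.7, 334.4] 0.89 [ 0.5772 -0.0397  0.095 ]
  tri [ 0.5817 -0.0387  0.0958]
start_button_top top [205.8, 379.1] 0.44 [ 0.5214 -0.1824  0.07  ]
start_button_top side [248.5, 310.8] 0.41 [ 0.5124 -0.1689  0.07  ]
  tri [ 0.5152 -0.1805  0.0839]
clear_button_top top [181.4, 380.0] 0.39 [ 0.5933 -0.1875  0.07  ]
clear_button_top side [249.3, 342.2] 0.41 [ 0.5859 -0.1745  0.07  ]
  tri [ 0.5869 -0.1855  0.0832]
tester top [200.9, 350.2] 0.67 [ 0.5358 -0.1003  0.07  ]
tester side [251.0, 324.1] 0.83 [ 0.5431 -0.1781  0.07  ]
  tri [ 0.5508 -0.1073 -0.008 ]
```

Run:
```python
import cv2
a=cv2.imread('pics/top.png');b=cv2.imread('pics/side.png')
cv2.imwrite('pics/t2.png',cv2.resize(a[120:280,240:460],None,fx=3.6,fy=3.6,interpolation=2))
cv2.imwrite('pics/s2.png',cv2.resize(b[140:300,220:440],None,fx=3.6,fy=3.6,interpolation=2))
```

```text
(no output)
```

View pics/t2.png

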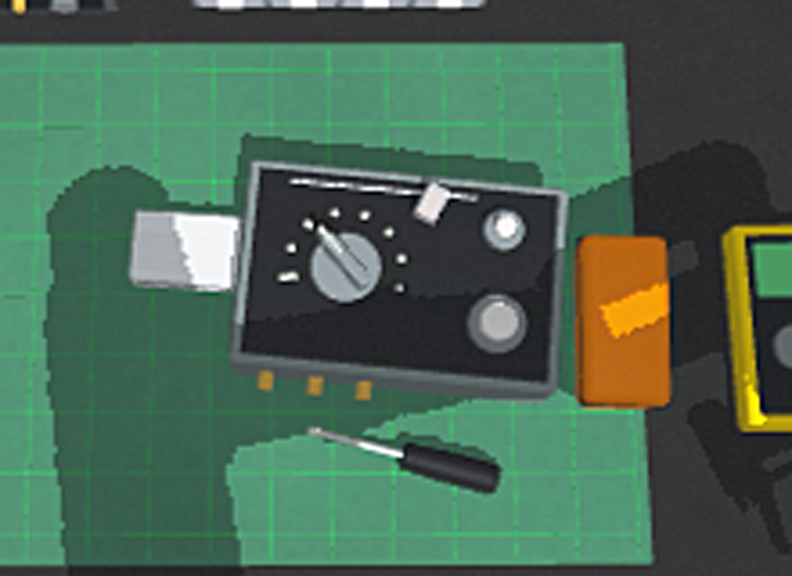

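View pics/s2.png

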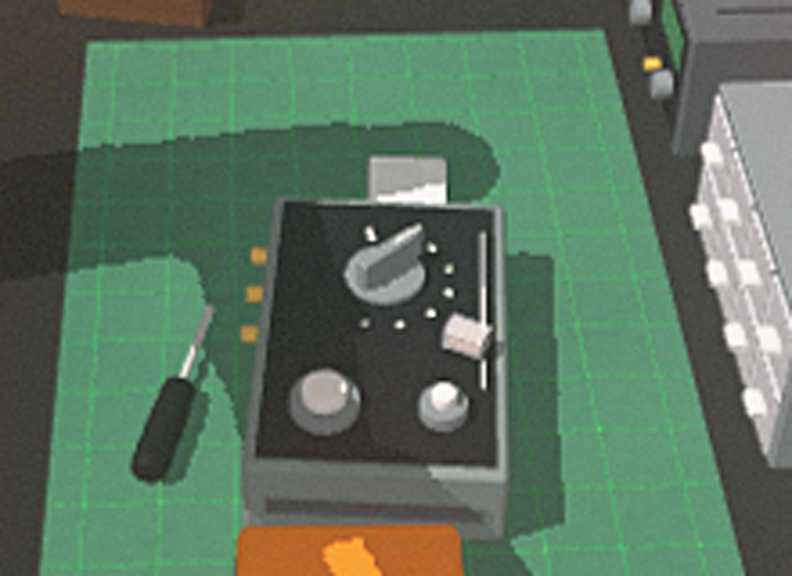

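The top view shows the knob at about (345,265) in the crop. The pointer is on the dot at (307,223), which is position 3. The dash is at (288,276), the sixth mark at (389,231), the start button at (497,322) and the clear button at (505,228). The side view agrees. The tester's yaw is about −5°. I'll move over it for a close look.

>>> {"op": "step_arm", "data": {
  "claw": [0,0,0,0,0,0,0,0,0,0],
  "translation": [
    [4,-2.5,-0.6],
    [4,-2.5,-0.6],
    [4,-2.5,-0.6],
    [4,-2.5,-0.6],
    [4,-2.5,-0.6],
    [4,-2.5,-0.6],
    [4,-2.5,-0.6],
    [4,-2.5,-0.6],
    [4,-2.5,-0.6],
    [4,-2.5,-0.6]
  ],
  "rot": [
    [0,0,0],
    [0,0,0],
    [0,0,0],
    [0,0,0],
    [0,0,0],
    [0,0,0],
    [0,0,0],
    [0,0,0],
    [0,0,0],
    [0,0,0]
  ]
}}

```text
clock: 1.6
position: [0.487, -0.115, 0.266]
tool_rot: [0.979, 0.202, 0.0, 0.0]
contact_force: [0.3, -1.1, -0.4]
gripper_width: 0.0173
finger_force: 0.0
```

>>> {"op": "step_arm", "data": {
  "claw": [0,0,0,0,0,0,0,0,0,0],
  "translation": [
    [0,0,0],
    [0,0,0],
    [0,0,0],
    [0,0,0],
    [0,0,0],
    [0,0,0],
    [0,0,0],
    [0,0,0],
    [0,0,0],
    [0,0,0]
  ],
  "rot": [
    [0,0,-0.14],
    [0,0,-0.14],
    [0,0,-0.14],
    [0,0,-0.14],
    [0,0,-0.14],
    [0,0,-0.14],
    [0,0,-0.14],
    [0,0,-0.14],
    [0,0,-0.14],
    [0,0,-0.14]
  ]
}}

```text
clock: 2.6
position: [0.4862, -0.1168, 0.2656]
tool_rot: [0.616, 0.788, 0.0, 0.0]
contact_force: [0.4, -0.2, -0.6]
gripper_width: 0.0001
finger_force: 0.0
```

>>> {"op": "step_arm", "data": {
  "claw": [0,0,0,0,0],
  "translation": [
    [0,0,0],
    [0,0,0],
    [0,0,0],
    [0,0,0],
    [0,0,0]
  ],
  "rot": [
    [0,0,-0.14],
    [0,0,-0.14],
    [0,0,-0.14],
    [0,0,-0.04],
    [0,0,0]
  ]
}}

```text
clock: 3.1
position: [0.4862, -0.1168, 0.2656]
tool_rot: [0.423, 0.906, -0.0, 0.0]
contact_force: [0.3, 0.6, 0.0]
gripper_width: 0.0008
finger_force: 0.0
```

Run:
```python
from h import *
np.set_printoptions(precision=4,suppress=True)
st=readout.read_state();print(st['clock'],st['position'],st['tool_rot'],st['joint_positions'],st['contact_force'])
s=snapshot('wrist');save('w1',s);np.savez('w1',**s)
print(-np.array(s['R']).T@s['t'])
for n,z in(('selector_axis',.065),('selector_point',.095),('start_button_top',.082),('clear_button_top',.08),('relay',.065)):
    for d in finder.spot_point('wrist',n)[:1]:
        print(n,d['at'],round(d['confidence'],2),atz(s,d['at'],z,True))
```

```text
3.1 [ 0.4862 -0.1168  0.2656] [ 0.4232  0.906  -0.      0.0001] [-0.3491 -0.0288  1.3717 -0.0001  1.7983 -1.0459] [0.2703 0.5595 0.0146]
[ 0.4411 -0.0622  0.4454]
selector_axis [181.0, 387.6] 0.55 [ 0.5541 -0.0594  0.065 ]
selector_point [191.7, 424.8] 0.65 [ 0.5897 -0.0388  0.095 ]
start_button_top [232.9, 301.5] 0.59 [ 0.5109 -0.1776  0.082 ]
relay [242.8, 380.0] 0.53 [ 0.6039 -0.1273  0.065 ]
```

View pics/w1.png

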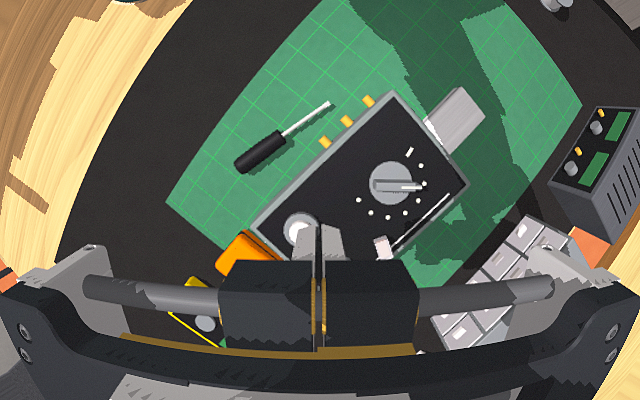

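The wrist view shows the knob at (390,183) with its pointer at the second dot (424,184), so position 3. The start button is at (300,230), partly behind the finger, and the relay is at (381,247). I'll fit the tester's pose to the marks.

```bash
cat > fit.py <<'E'
from h import *
from scipy.optimize import least_squares
np.set_printoptions(precision=4,suppress=True)
def cen(f,p,h=4):
    g=f.min(2).astype(float);u,v=p;u=int(round(u));v=int(round(v));w=g[v-h:v+h+1,u-h:u+h+1];w=np.clip(w-np.median(w)-50,0,None)
    yy,xx=np.mgrid[v-h:v+h+1,u-h:u+h+1]
    return ((w*yy).sum()/w.sum(),(w*xx).sum()/w.sum()) if w.sum()>0 else (v,u)
w=dict(np.load('w1.npz'));t=snapshot('top')
W=[(409,152),(421,166),(424,184),(418,200),(406,212),(388,217),(371,212),(358,200)]
T=[(288,276),(291,247),(307,223),(335,212),(364,214),(389,231),(401,258),(399,287)]
T=[(240+a/3.6,120+b/3.6) for a,b in T]
def run(s,P,h,fish,skip):
    idx=[k for k in range(8) if k not in skip]
    X=np.array([atz(s,cen(s['frame'],P[k],h),.065,fish)[:2] for k in idx])
    L=np.array([[46e-3*np.cos(np.radians(105-30*k)),.045+46e-3*np.sin(np.radians(105-30*k))] for k in idx])
    def f(q):
        c,n=np.cos(q[2]),np.sin(q[2]);return (L@np.array([[c,n],[-n,c]])+q[:2]-X).ravel()
    r=least_squares(f,[.55,-.1,-.09],loss='soft_l1',f_scale=.002);q=r.x
    c,n=np.cos(q[2]),np.sin(q[2]);M=np.array([[c,-n],[n,c]])
    print('pose',q[:2],np.degrees(q[2]),'res mm',np.abs(r.fun).reshape(-1,2).max(1)*1e3)
    for nm,l in(('axis',[0,.045]),('start',[-.035,-.078]),('clear',[.042,-.078])):print(nm,M@l+q[:2])
run(w,W,4,True,[2]);run(t,T,2,False,[])
for z in (.075,.08,.085): print(z,atz(w,(230,300),z,True))
b=finder.trace('top','start_button');c=b and b[0]
if c: print('btn',c['confidence'],c['at'],atz(t,c['at'],.08), np.median(t['depth'][c['pixels']]))
E
python3 fit.py
```

```text
pose [ 0.5528 -0.1035] -5.851404499169659 res mm [0.2382 0.186  0.109  0.2265 0.1424 0.1155 0.2897]
axis [ 0.5574 -0.0587]
start [ 0.5101 -0.1775]
clear [ 0.5867 -0.1853]
pose [ 0.553  -0.1036] -6.149857556595244 res mm [0.5906 0.7344 0.4547 1.3743 1.3664 0.7109 1.0763 0.2527]
axis [ 0.5578 -0.0588]
start [ 0.5098 -0.1774]
clear [ 0.5864 -0.1856]
0.075 [ 0.5083 -0.178   0.075 ]
0.08 [ 0.5074 -0.1765  0.08  ]
0.085 [ 0.5065 -0.1749  0.085 ]
```

>>> {"op": "step_arm", "data": {
  "claw": [0,0,0,0,0,0,0,0,0,0],
  "translation": [
    [0.8,3.75,0],
    [0.8,3.75,0],
    [0.8,3.75,0],
    [0,0,0],
    [0,0,3.6],
    [0,0,3.6],
    [0,0,3.6],
    [0,0,2.6],
    [0,0,2],
    [0,0,0]
  ],
  "rot": [
    [0,0,0],
    [0,0,0],
    [0,0,0],
    [0,0,0],
    [0,0,0],
    [0,0,0],
    [0,0,0],
    [0,0,0],
    [0,0,0],
    [0,0,0]
  ]
}}

```text
clock: 4.5
position: [0.5541, -0.0266, 0.1077]
tool_rot: [0.423, 0.906, -0.001, -0.004]
contact_force: [-0.7, 0.6, -0.1]
gripper_width: 0.0004
finger_force: 0.0
```

```bash
cat > chk.py <<'E'
from h import *
import sys
np.set_printoptions(precision=4,suppress=True)
A=np.array([.5576,-.0588]);st=readout.read_state()
q=Ro.from_quat(st['tool_rot']).as_matrix();a=np.arctan2(q[1,1],q[0,1])
e=np.array(st['position'])[:2]-A
print(st['clock'],st['position'],'a',np.degrees(a),'d',e@q[:2,0],'r',e@q[:2,1],'F',st['contact_force'],'M',st['moment'])
if len(sys.argv)>1:
    for c in('wrist','side','top'):
        s=snapshot(c)
        if c in sys.argv[1]: cv2.imwrite(f'pics/{sys.argv[2]}{c}.png',cv2.resize(s['frame'][100:300,220:480] if c!='wrist' else s['frame'][100:300,260:520],None,fx=3,fy=3,interpolation=2)[:,:,::-1])
        for d in finder.spot_point(c,'selector_point')[:1]:
            X=atz(s,d['at'],.095,c=='wrist')[:2]-A
            print(c,d['at'],d['confidence'],np.hypot(*X),'p world',np.degrees(np.arctan2(X[1],X[0])))
E
python3 chk.py wrist a
```

```text
4.5 [ 0.5541 -0.0266  0.1077] a 39.89363167419858 d 0.02696375042481788 r 0.017984080668865175 F [-0.663   0.6142 -0.0748] M [ 0.0217 -0.1311 -0.0132]
side [200.4, 337.4] 0.9 0.038982980000934815 p world 44.55368368187869
```

View pics/awrist.png

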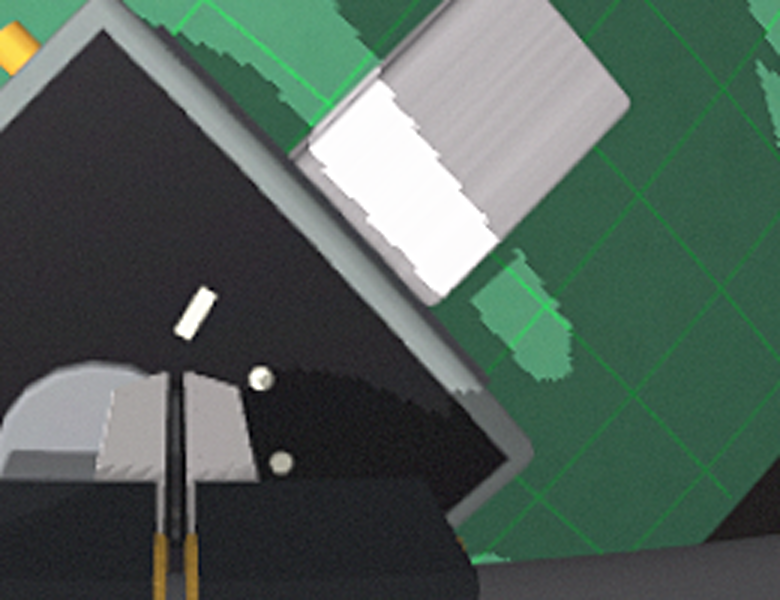

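The wrist crop shows the closed fingertip at (178,380), on the dash side of the bar (50,465) and clear of it, partly over the disc. The dash is at (195,313).

>>> {"op": "step_arm", "data": {
  "claw": [0,0,0],
  "translation": [
    [0,0,0],
    [0,0,0],
    [0,0,0]
  ],
  "rot": [
    [0,0,0],
    [0,0,0],
    [0,0,0]
  ]
}}

```text
clock: 5.1
position: [0.5572, -0.0262, 0.1118]
tool_rot: [0.423, 0.906, 0.0, 0.0]
contact_force: [-0.4, -0.6, 0.5]
gripper_width: 0.0008
finger_force: 0.0
```

```bash
python3 chk.py
```

```text
5.1 [ 0.5572 -0.0262  0.1118] a 39.9384414720218 d 0.02529637640559664 r 0.020618721256903533 F [-0.396  -0.6381  0.4638] M [ 0.0321 -0.0968  0.0041]
```

>>> {"op": "step_arm", "data": {
  "claw": [0,0,0,0,0,0],
  "translation": [
    [0,0,1],
    [0,0,1],
    [0,0,1],
    [0,0,0],
    [0,0,0],
    [0,0,0]
  ],
  "rot": [
    [0,0,0],
    [0,0,0],
    [0,0,0],
    [0,0,0],
    [0,0,0],
    [0,0,0]
  ]
}}

```text
clock: 5.7
position: [0.5573, -0.0262, 0.0817]
tool_rot: [0.423, 0.906, 0.0, 0.0]
contact_force: [-0.5, -0.9, 0.9]
gripper_width: 0.0002
finger_force: 0.0
```

```bash
python3 chk.py
cat > arc.py <<'E'
# rows for an arc: rotate tool by -s each step about knob axis with given d,r (tool frame)
import numpy as np,sys
d,r,deg,n=map(float,sys.argv[1:5]);s=np.radians(deg/n)
# positions in the tool frame: axis at (-d,-r); rotate clockwise from above = + about tool z(down)
R=np.array([[np.cos(s),-np.sin(s)],[np.sin(s),np.cos(s)]])
p=np.array([d,r]);print('per row cm',(R@p-p)*100,'rot',s)
E
python3 arc.py 0.0135 0.0206 85 20
```

```text
5.7 [ 0.5573 -0.0262  0.0817] a 39.937770338019085 d 0.025184421470095582 r 0.02068302878236847 F [-0.4857 -0.8779  0.8712] M [-0.0046 -0.156  -0.011 ]
per row cm [-0.15637574  0.09438184] rot 0.07417649320975901
```

>>> {"op": "step_arm", "data": {
  "claw": [0,0,0,0,0,0,0,0,0,0],
  "translation": [
    [-0.6,0,0],
    [-0.55,0,0],
    [-0.137,0.083,0],
    [-0.137,0.083,0],
    [-0.137,0.083,0],
    [-0.137,0.083,0],
    [-0.137,0.083,0],
    [-0.137,0.083,0],
    [-0.137,0.083,0],
    [0,0,0]
  ],
  "rot": [
    [0,0,0],
    [0,0,0],
    [0,0,0.065],
    [0,0,0.065],
    [0,0,0.065],
    [0,0,0.065],
    [0,0,0.065],
    [0,0,0.065],
    [0,0,0.065],
    [0,0,0]
  ]
}}

```text
clock: 6.7
position: [0.5746, -0.0411, 0.0818]
tool_rot: [0.617, 0.787, 0.0, 0.0]
contact_force: [-0.6, 0.5, 0.2]
gripper_width: 0.0007
finger_force: 0.0
```

```bash
python3 chk.py side,top,wrist b
```

```text
6.7 [ 0.5746 -0.0411  0.0818] a 13.848167783007428 d 0.013091946378058415 r 0.020763158375097363 F [-0.6257  0.4646  0.1657] M [-0.0498 -0.1218  0.0094]
side [207.3, 338.4] 0.72 0.028243597281403906 p world 3.717920544460865
```

View pics/bside.png

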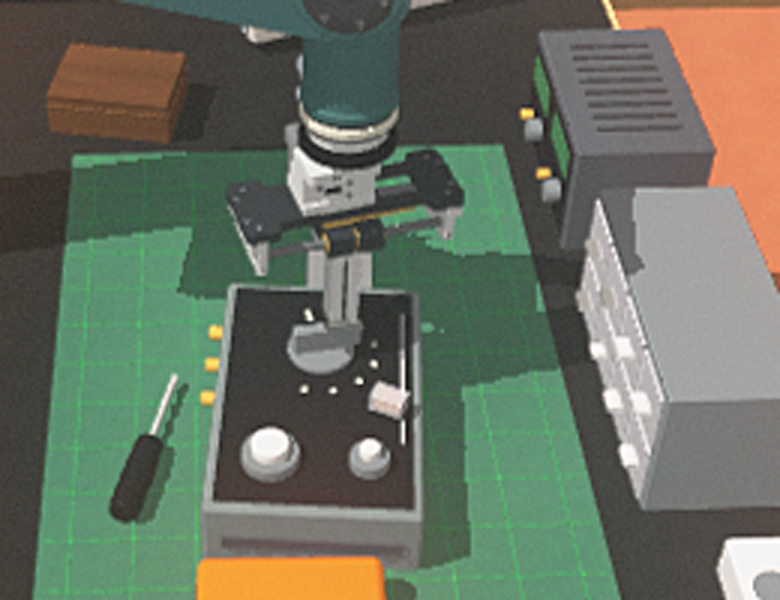

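In the side crop the bar, at (320,338), now points at the third dot: position 4, about 9° in the world frame. The fingertip is behind it, and the relay at (388,400) has not moved. I'll continue the arc.

>>> {"op": "step_arm", "data": {
  "claw": [0,0,0,0,0,0,0,0,0,0],
  "translation": [
    [-0.137,0.083,0],
    [-0.137,0.083,0],
    [-0.137,0.083,0],
    [-0.137,0.083,0],
    [-0.137,0.083,0],
    [-0.137,0.083,0],
    [-0.137,0.083,0],
    [-0.137,0.083,0],
    [0,0,0],
    [0,0,0]
  ],
  "rot": [
    [0,0,0.065],
    [0,0,0.065],
    [0,0,0.065],
    [0,0,0.065],
    [0,0,0.065],
    [0,0,0.065],
    [0,0,0.065],
    [0,0,0.065],
    [0,0,0],
    [0,0,0]
  ]
}}

```text
clock: 8.0
position: [0.5807, -0.0513, 0.0815]
tool_rot: [0.798, 0.603, -0.0, 0.0]
contact_force: [0.4, 0.1, 0.6]
gripper_width: 0.0006
finger_force: 0.0
```

```bash
python3 chk.py side,top,wrist c
```

```text
8.0 [ 0.5807 -0.0513  0.0815] a -15.84274097372728 d 0.013549620524132484 r 0.020174755472591396 F [0.3628 0.0697 0.6398] M [-0.038  -0.0777 -0.0238]
side [209.3, 342.1] 0.69 0.03718239379919045 p world -8.939559227220263
top [208.7, 378.2] 0.64 0.12680067608388584 p world -112.96703022563914
```

>>> {"op": "step_arm", "data": {
  "claw": [0,0,0,0,0,0,0,0,0,0],
  "translation": [
    [-0.137,0.083,0],
    [-0.137,0.083,0],
    [-0.137,0.083,0],
    [-0.137,0.083,0],
    [-0.137,0.083,0],
    [-0.137,0.083,0],
    [-0.137,0.083,0],
    [0,0,0],
    [0,0,0],
    [0,0,0]
  ],
  "rot": [
    [0,0,0.065],
    [0,0,0.065],
    [0,0,0.065],
    [0,0,0.065],
    [0,0,0.065],
    [0,0,0.065],
    [0,0,0.065],
    [0,0,0],
    [0,0,0],
    [0,0,0]
  ]
}}

```text
clock: 9.3
position: [0.5815, -0.0623, 0.0815]
tool_rot: [0.913, 0.407, -0.0, 0.0]
contact_force: [0.2, 0.9, 0.2]
gripper_width: 0.0003
finger_force: 0.0
```

```bash
python3 chk.py side,top,wrist d
```

```text
9.3 [ 0.5815 -0.0623  0.0815] a -41.93940586843445 d 0.013370732382939982 r 0.02014891592487504 F [0.1668 0.9314 0.2311] M [-0.0563  0.0056 -0.0496]
side [213.4, 336.0] 0.83 0.028468674143799562 p world -43.98432704757237
top [182.5, 344.3] 0.62 0.0351740206942574 p world -42.55954605937772
```

View pics/dside.png

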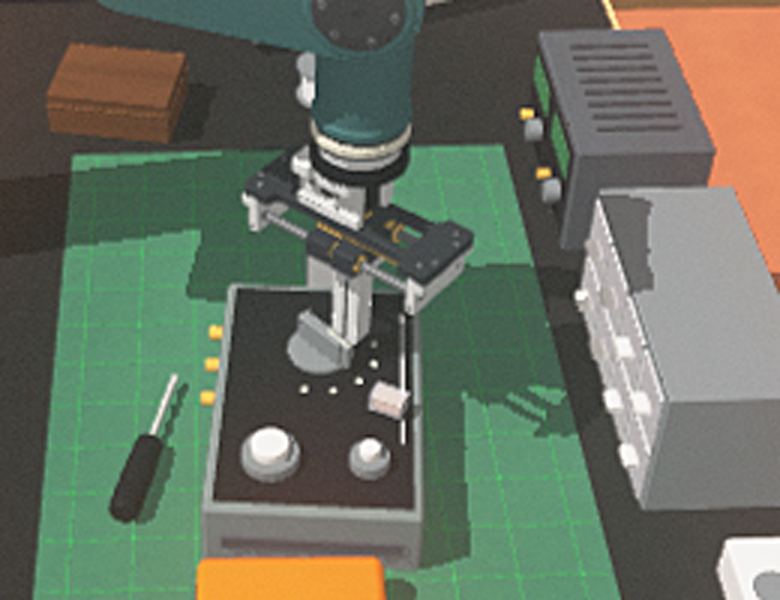

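The bar in the side crop, about (300,315) to (350,350), points at the fifth dot, and the contact force is low. I'll back off, rise and check.

>>> {"op": "step_arm", "data": {
  "claw": [0,0,0,0,0,0,0,0,0,0],
  "translation": [
    [0.7,0,0],
    [0.7,0,0],
    [0,0,0],
    [0,0,-1.5],
    [0,0,-1.5],
    [0,0,-1.5],
    [0,-2,-1.5],
    [0,-3,0],
    [0,-3,0],
    [0,0,0]
  ],
  "rot": [
    [0,0,0],
    [0,0,0],
    [0,0,0],
    [0,0,0],
    [0,0,0],
    [0,0,0],
    [0,0,0],
    [0,0,0],
    [0,0,0],
    [0,0,0]
  ]
}}

```text
clock: 10.6
position: [0.5302, 0.0033, 0.1438]
tool_rot: [0.913, 0.408, 0.001, 0.0]
contact_force: [-0.0, -0.1, 0.2]
gripper_width: 0.0
finger_force: 0.0
```

```bash
python3 chk.py side,top e
python3 - <<'E'
from h import *
for c in('top','side'):
    s=snapshot(c)
    if c=='side':cv2.imwrite('pics/f.png',cv2.resize(s['frame'][180:280,270:390],None,fx=5,fy=5,interpolation=2)[:,:,::-1])
    for n in('start_button_top','clear_button_top'):
        for d in finder.spot_point(c,n)[:1]:print(c,n,d['at'],d['confidence'],[atz(s,d['at'],z) for z in(.075,.085)])
    for d in finder.trace(c,'start_button')[:1]:
        v,u=map(int,d['at']);Z=s['depth'][v,u];C,D=ray(s,d['at']);print('depth pt',c,d['confidence'],C+D*Z)
E
```

```text
10.6 [0.5302 0.0033 0.1438] a -41.86830478599768 d 0.027972846767413618 r -0.06186004060284915 F [-0.0349 -0.1411  0.1768] M [-0.0162 -0.0237 -0.0093]
wrist [254.6, 435.4] 0.8 0.036936656606425686 p world -52.438781676520996
side [215.5, 334.8] 0.76 0.0319225049574787 p world -57.89223322116227
top [184.7, 346.6] 0.65 0.03591438261240614 p world -57.120527054109026
top start_button_top [205.3, 378.7] 0.5 [array([ 0.52183043, -0.18051919,  0.075     ]), array([ 0.51979296, -0.17889505,  0.085     ])]
top clear_button_top [181.8, 379.8] 0.46 [array([ 0.59074213, -0.18606181,  0.075     ]), array([ 0.58804909, -0.18438495,  0.085     ])]
depth pt top 0.54 [ 0.51261081 -0.1786276   0.08512447]
side start_button_top [212.9, 334.6] 0.63 [array([ 0.57705327, -0.05578573,  0.075     ]), array([ 0.57592197, -0.06622109,  0.085     ])]
side clear_button_top [245.7, 341.6] 0.61 [array([ 0.58484917, -0.16767961,  0.075     ]), array([ 0.58362982, -0.17685129,  0.085     ])]
depth pt side 0.71 [ 0.51350389 -0.19126637  0.08737899]
```

View pics/f.png

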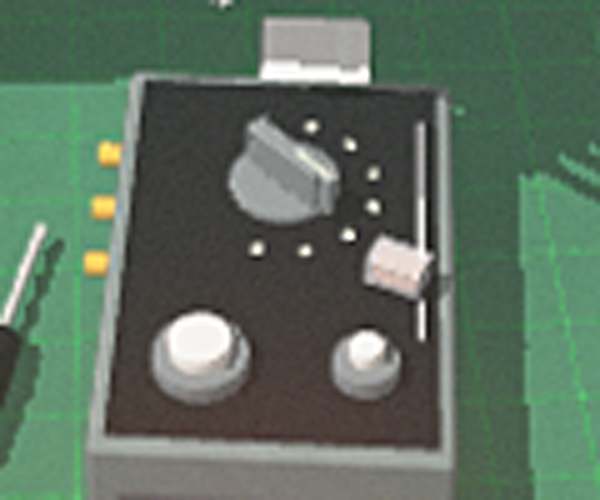

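The knob now points at the fifth dot, (348,235) in the crop. The wrist network puts it at −52° against an expected −51°. Depth puts the start button's top at z≈0.085. Moving above it.

>>> {"op": "step_arm", "data": {
  "claw": [0,0,0,0,0,0,0,0,0,0],
  "translation": [
    [-2.96,2.11,0],
    [-2.96,2.11,0],
    [-2.96,2.11,0],
    [-2.96,2.11,0],
    [-2.96,2.11,0],
    [0,0,0],
    [0,0,1.7],
    [0,0,1.7],
    [0,0,1.4],
    [0,0,0]
  ],
  "rot": [
    [0,0,0],
    [0,0,0],
    [0,0,0],
    [0,0,0],
    [0,0,0],
    [0,0,0],
    [0,0,0],
    [0,0,0],
    [0,0,0],
    [0,0,0]
  ]
}}

```text
clock: 12.3
position: [0.5094, -0.1776, 0.0908]
tool_rot: [0.913, 0.407, -0.002, -0.002]
contact_force: [-0.5, 0.3, 0.2]
gripper_width: 0.0005
finger_force: 0.0
```

>>> {"op": "step_arm", "data": {
  "claw": [0,0,0],
  "translation": [
    [0,0,0],
    [0,0,0],
    [0,0,0]
  ],
  "rot": [
    [0,0,0],
    [0,0,0],
    [0,0,0]
  ]
}}

```text
clock: 12.6
position: [0.5116, -0.1791, 0.0946]
tool_rot: [0.913, 0.407, 0.001, 0.001]
contact_force: [-0.9, -0.1, 0.7]
gripper_width: 0.0007
finger_force: 0.0
```

```bash
python3 chk.py side g
```

```text
12.6 [ 0.5116 -0.1791  0.0946] a -41.98044122097692 d -0.12026358672973686 r 0.0462699904089924 F [-0.9033 -0.1299  0.7224] M [-0.0593 -0.0187 -0.0149]
wrist [50.1, 301.5] 0.79 0.03599303501377349 p world -52.01435819011919
side [214.9, 332.5] 0.59 0.02724996964194686 p world -65.0073977079726
top [183.7, 344.7] 0.73 0.03347315038585927 p world -47.96317253316515
```

View pics/gside.png

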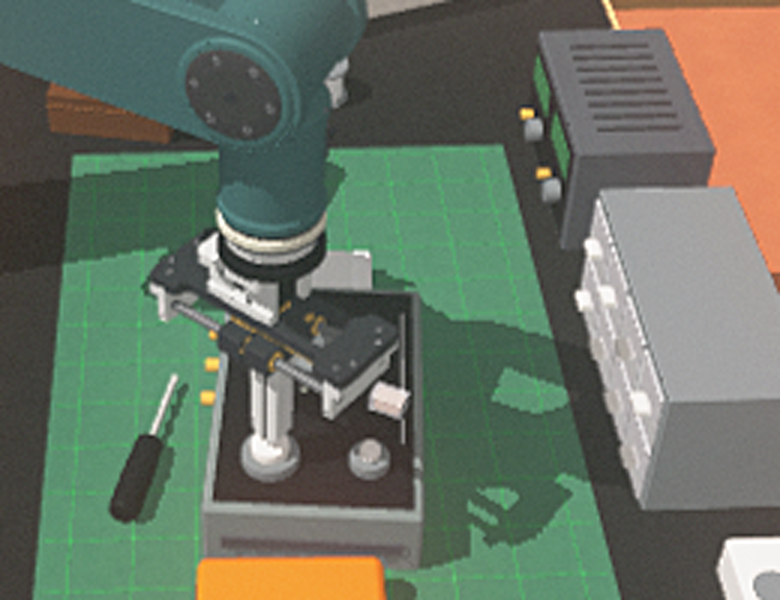

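The fingertip sits over the start button, about (270,440) in the crop, with the relay and clear button untouched. Pressing now.

>>> {"op": "step_arm", "data": {
  "claw": [0,0,0,0,0],
  "translation": [
    [0,0,0.4],
    [0,0,0.4],
    [0,0,0.4],
    [0,0,0],
    [0,0,0]
  ],
  "rot": [
    [0,0,0],
    [0,0,0],
    [0,0,0],
    [0,0,0],
    [0,0,0]
  ]
}}

```text
clock: 13.4
position: [0.511, -0.1792, 0.0819]
tool_rot: [0.914, 0.407, 0.0, 0.0]
contact_force: [-0.7, 0.6, 3.3]
gripper_width: 0.0004
finger_force: 1.8
```

>>> {"op": "step_arm", "data": {
  "claw": [0,0,0,0],
  "translation": [
    [0,0,0.2],
    [0,0,0.1],
    [0,0,0],
    [0,0,0]
  ],
  "rot": [
    [0,0,0],
    [0,0,0],
    [0,0,0],
    [0,0,0]
  ]
}}

```text
clock: 13.8
position: [0.5111, -0.1792, 0.0811]
tool_rot: [0.914, 0.407, 0.0, 0.001]
contact_force: [-3.0, 1.3, 12.4]
gripper_width: 0.0007
finger_force: 6.1
```

The force rose to 12 N at z=0.081, so the button is fully down. Releasing and rising clear.

>>> {"op": "step_arm", "data": {
  "claw": [0,0,0,0,0,0,0,0],
  "translation": [
    [0,0,-0.5],
    [0,0,-1],
    [0,0,-2],
    [0,0,-3],
    [0,0,-3],
    [0,0,-3],
    [0,0,0],
    [0,0,0]
  ],
  "rot": [
    [0,0,0],
    [0,0,0],
    [0,0,0],
    [0,0,0],
    [0,0,0],
    [0,0,0],
    [0,0,0],
    [0,0,0]
  ]
}}

```text
clock: 14.6
position: [0.5108, -0.179, 0.2033]
tool_rot: [0.914, 0.407, 0.0, 0.0]
contact_force: [0.0, 0.0, -0.4]
gripper_width: 0.0006
finger_force: 0.0
```

```bash
python3 chk.py side h
```

```text
14.6 [ 0.5108 -0.179   0.2033] a -41.99847690974683 d -0.12064199197253092 r 0.04571346772145983 F [ 0.0081  0.015  -0.3927] M [ 0.0156 -0.0323  0.0336]
wrist [78.5, 308.1] 0.84 0.03593031356284734 p world -54.37356340056059
side [214.7, 335.4] 0.73 0.03062771757106081 p world -52.48245970466238
top [184.7, 349.3] 0.57 0.042490019988522726 p world -62.70864609164708
```

View pics/hside.png

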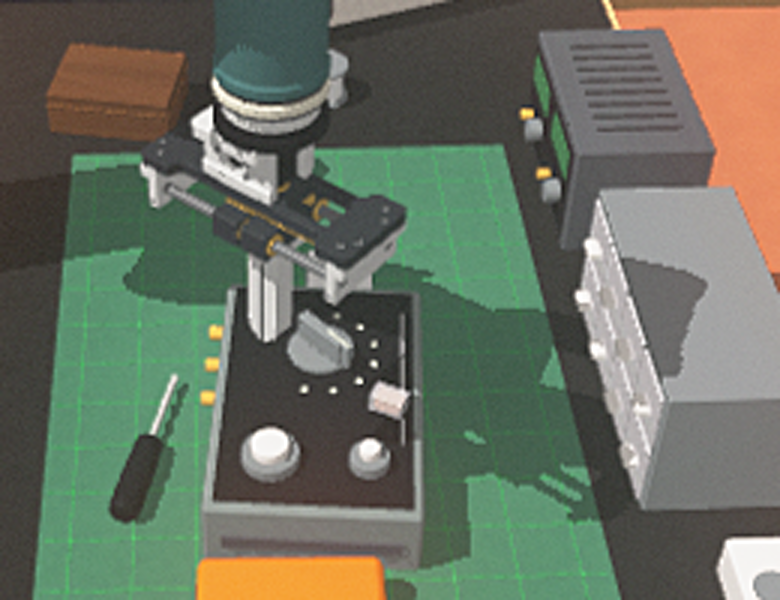

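The knob is still on the fifth dot, about (360,380) in the crop. The start button at (270,445) is out again, and nothing else has moved.

```bash
python3 -c "
from rig import ticket
print(ticket.finish_job())"
```

```text
the job is handed in; nothing more can be done
None
```

The knob was pushed from position 3 to position 6, then the start button was pressed fully (12 N at the stop) and came back out; the clear button was not touched, nothing else appeared to move, and the job is handed in, though no verdict came back.

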